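# Clamp a tube rack on the laboratory shaker

### The arm

A 7-joint arm with a two-finger parallel gripper is mounted at the origin on the work surface. World frame = base frame: x ahead of the robot, y to its left, z up, the work surface at z = 0. Lengths are in m, angles in rad, forces in N, time in s.
With the tool pointing down it reaches from about 0.425 to 0.925 m from the base axis. Payload 6.8 kg.
Tool frame: the origin (TCP) lies at the very end of the fingers, on their centre line; the grasp point (between the pads) lies 19 mm behind it; z points along the fingers, y is the line along which they close (so a half turn about z gives the same grasp; the last joint's range is limited). The gripper opens to 85 mm and grips with 20 to 120 N. Pads are 22 mm wide; open, the fingers measure 114 mm over their backs; the gripper's body (76 mm by 85 mm) begins 54 mm behind the grasp point. The pads swing forward as they close: fully open they stand 13 mm farther back than shut.
Start: joints at [1.078, 0.477, 0.022, 1.555, -0.011, 1.109, -0.083], TCP at [0.253, -0.626, 0.231] pointing down, gripper open.
Joint ranges: [-2.96, 2.96], [-0.34, 2.1], [-1.41, 1.46], [0.24, 2.44], [-1.37, 4.51], [0.17, 1.92], [-2.96, 2.96]. Speed limits (rad/s): [2.39, 2.39, 3.14, 3.14, 3.14, 3.14, 3.14].

### API

Orientations are given as a rotation vector (axis times angle).
In Python, from bench import monitor, optics, r gives the robot as it stands.
- The arm moves only by the shell command python3 -m crank 'ROWS' [OPENING] [FORCE]. ROWS is JSON, a list of rows, each a list of 2 entries, a list of its own where there are three numbers: the shift along the tool's x, y, z in cm, then the turn, a rotation vector about the tool's x, y, z in rad. A call has 1 to 5 rows; each row shifts and turns the commanded pose from where the row before left it, along the tool's axes as they then stand; what a row does not reach is not made up. A row lasts 1/10 s, in which the tool goes at most 50 mm and 8.59 degrees, less where a joint would pass 70% of its speed; a pose out of reach is approached as far as the arm can. A call is refused whole if a number of a shift passes 5 or a number of a turn 0.15, either way. A call with a gripper value outside its range is refused whole. OPENING is the finger opening in cm, from 0 to 8.54, set as the call begins (- or left out, the last holds). The fingers move at their own pace and stop on an object; FORCE is the grip in N (left out, the last holds). Time passes only in rows, so rows that do not move let the fingers close. It gives the time, the measured TCP pose, the force, the opening and the grip force at its end, in the units of the state.
- monitor.get_obs(): the state, without advancing time (a new reading comes with each control period).
- optics.grab_frame(name): name is "scene" or "top"; returns (picture, depth): 400x640x3 uint8, red, green, blue; 400x640 float32, m along the optical axis (not along the pixel's ray), 0 where there is no reading.
- optics.camera_model(name): a dict with "vertical_fov" (degrees; the focal length in pixels is half the picture's height over the tangent of half this angle, whatever the lens; pixels are square), "cx", "cy" (the principal point, pixels), "R" (3x3) and "t" (3): a world point X has camera coordinates R X + t. Camera axes: x right, y down, z forward; pixel columns grow to the right and rows downward; lengths in m; the calibration is good to about 2 mm. A picture is of the moment at which its call begins. camera_model takes no time and is no camera call.
- r.hand_in(): hands the job in; it is judged then, once.
The state is a dict: "clock": time; "joints": joint angles; "qvel": joint speeds; "tau": joint torques, N m; "tcp_pos": TCP position; "orientation": TCP orientation; "contact_force": force on the tool from outside, world axes, zero at the start; "moment": the same for the moment, N m; "grip_width": finger opening in m; "gripper_force": force on a finger pad.
Only numpy, scipy, OpenCV 4.12 (cv2) and the standard library are available. Lean on these libraries where they do the work, as an engineer would, in place of code of your own. Each camera call takes 0.05 s, during which the arm holds its last target. There are 200 camera calls.

### The job

Stand the black rack of capped tubes on the shaker's platform, lengthwise between the two clamping bars and about centred along them, then slide the movable bar up until it holds the rack snug against the fixed bar with no play. Then screw the knurled knob of the movable bar down, clockwise from above, until it stops tight, the rack still snug. Keep the rack upright, and do not disturb the carton, the bottle or the beaker.

Things in the scene. Friction and masses are not known exactly. Their poses are not given: they have to be found in the camera images.
- rack_mid (a point): Black moulded block rack, 150 long (x) x 52 wide (y) x 58 mm high, loose, about 0.3 kg, on the bench left or right of the shaker. Six purple-capped tubes stand near its two ends: caps up to 84 mm above the underside, none over the middle 60 mm of its length. The point is the block's centre, 29 mm above its underside; z is up. The same after a half turn.
- shaker: Bench-top orbital shaker, fixed to the bench: ivory housing 260 x 240 mm (x, y) with an aluminium platform 235 x 240 mm on top; the platform's top (the deck) is 120 mm above the bench. The origin is the middle of its underside, on the bench; x and y as those of the fixed bar.
- fence_face (a point): Fixed clamping bar along the platform's +y edge: aluminium, 170 mm long (x), 10 mm thick, 20 mm high. The point is the middle of its rubber-lined inner face, at deck level, 105 mm from the platform's centre. x runs along the bar, z is up, -y points across the deck to the movable bar.
- jaw_face (a point): Movable clamping bar, parallel to the fixed one, 170 mm long and 20 mm high, rubber-lined; it slides straight along y on a flat foot that reaches back in -y under the clamp knob. The point is the middle of its face that looks to the fixed bar, at deck level; axes as those of the fixed bar.
- jaw (a joint): How far the movable bar has slid towards the fixed bar, in m: at 0 the faces are 110 mm apart, at 0.058 they are 52 mm apart (the rack's width); range 0 to 0.07. With the knob loose it slides with about 2 N and stays where it is left; with the knob tight it is clamped to the deck.
- knob_grip (a point): Black knurled round knob on the movable bar's foot, 44 mm in diameter, 28 mm high, its axis upright, 75 mm behind (-y of) the bar's rubber face. Grip it across at any yaw; the bar can be slid by it. The point is on the axis half-way up: 39 mm above the deck when loosest, 34 mm when tight. Under it: a boss 28 mm wide, 20 mm high, and the foot, 56 x 93 mm, top 9 mm above the deck.
- knob (a joint): Turn of the knob, in rad; it grows clockwise seen from above. 0 is loosest, 5.0 is the hard stop where it is tight. It turns with about 0.12 N m, a little stiffer over the last 0.3 rad, until it stops, and stays where it is left, and goes down 0.95 mm per rad.
- carton_mid (a point): Bystander: white reagent carton with a green band, 125 x 70 x 80 mm high, on the bench at the shaker's other side; the point is its centre.
- bottle_mid (a point): Bystander: white plastic bottle with a grey cap, 60 mm in diameter and 130 mm high, on the bench to the right of the shaker's far end; the point is on its axis, 65 mm up.
- beaker_mid (a point): Bystander: clear plastic beaker, 72 mm in diameter and 85 mm high, on the bench to the left of the shaker's far end; the point is on its axis, 42 mm up.
Not all that is in view belongs to the job. There is more than one size of the part that bears rack_mid; the job needs the middle-sized.

How it is judged:
On the way, in this order (a step that is already met when the one before it is completed fails the run):
1. the rack stands upright on the platform between the two bars (z of rack_mid in the frame of fence_face between 0.024 and 0.034 m and x of rack_mid in the frame of fence_face between -0.04 and 0.04 m and angle between rack_mid's own z axis and vertical below 0.1 rad and y of rack_mid in the frame of fence_face below -0.022 m and y of rack_mid in the frame of jaw_face above 0.022 m), for 0.2 s.
2. the movable bar is up against the rack and the rack against the fixed bar, with no more than 2 mm of play (z of rack_mid in the frame of fence_face between 0.024 and 0.034 m and x of rack_mid in the frame of fence_face between -0.04 and 0.04 m and angle between rack_mid's own z axis and vertical below 0.1 rad and y of rack_mid in the frame of fence_face between -0.0285 and -0.022 m and value of joint jaw above 0.056 m and angle between the x axis of rack_mid and the x axis of fence_face, either way round below 0.05 rad), for 0.2 s.
3. the knob is screwed down to its stop with the rack still snug (all of step 2 and value of joint knob above 4.85 rad), for 0.2 s.
At the end, for the whole second after the job is handed in: The rack stands upright and at rest on the platform, parallel to the bars (within 3 degrees) and centred along them within 40 mm, held between fixed and movable bar with at most 2 mm of play in all, and the knob is turned to within 0.15 rad of its stop (all of step 3 and linear speed of rack below 0.01 m/s); the robot touches nothing.
It fails at once if the carton is moved more than 20 mm or tipped (distance of carton_mid from where it was at the start of the episode above 0.02 m or angle between carton_mid's own z axis and vertical above 0.35 rad).
It fails at once if the bottle is moved more than 20 mm or tipped (distance of bottle_mid from where it was at the start of the episode above 0.02 m or angle between bottle_mid's own z axis and vertical above 0.35 rad).
It fails at once if the beaker is moved more than 20 mm or tipped (distance of beaker_mid from where it was at the start of the episode above 0.02 m or angle between beaker_mid's own z axis and vertical above 0.35 rad).
It fails at once if the rack is tipped more than 30 degrees (angle between rack_mid's own z axis and vertical above 0.52 rad).
It also fails if it takes over 70 s, if anything falls off the work surface, if the arm or the gripper's body presses on something with over 40 N, if the wrist force passes 120 N, or if a joint passes its speed limit or range.

## Working session

There is one attempt and no reset: what is moved stays moved. The work goes in short steps, Python scripts to look and compute and a shell command to move; the robot and the scene stay as the last step left them, time stands still between calls to the robot, and variables do not carry over. Pictures are saved under pics/ and viewed, at most 10 in all, crops included, and the job is handed in when it is done.

```bash
mkdir -p pics; cat > h.py <<'E'
import numpy as np,cv2
from bench import monitor,optics,r
def grab(n,name=None):
    im,d=optics.grab_frame(n)
    if name: cv2.imwrite('pics/'+name,im[:,:,::-1])
    return im,d
def cloud(n,d):
    m=optics.camera_model(n);f=200/np.tan(np.radians(m['vertical_fov'])/2)
    v,u=np.mgrid[:400,:640]
    P=np.stack([(u-m['cx'])/f*d,(v-m['cy'])/f*d,d],-1)
    return (P-np.array(m['t']))@np.array(m['R'])
E
python3 - <<'E'
from h import *
for n in('scene','top'):
    im,d=grab(n,n+'0.png'); np.savez('/tmp/'+n,im=im,d=d); m=optics.camera_model(n); print(n,m)
o=monitor.get_obs();print(o)
E
```

```text
scene {'vertical_fov': 56.16145820043471, 'cx': 319.0694762940925, 'cy': 199.0862129109048, 'R': array([[ 0.40459652,  0.91448527, -0.00428335],
       [ 0.71821019, -0.32065086, -0.61754121],
       [-0.5661058 ,  0.24677868, -0.78652687]]), 't': array([-0.13968275, -0.3005692 ,  1.35407468])}
top {'vertical_fov': 43.162459000850546, 'cx': 308.74143301957577, 'cy': 197.01195177919098, 'R': array([[-0.11156348, -0.99374098, -0.00569702],
       [-0.9697351 ,  0.11011773, -0.21791724],
       [ 0.21718063, -0.01878701, -0.97595062]]), 't': array([-0.03273186,  0.53511904,  1.31822933])}
{'clock': 0.1, 'joints': array([ 1.07790061,  0.47771687,  0.02234001,  1.55635499, -0.01152647,
        1.10930126, -0.08308361]), 'qvel': array([ 0.00013824, -0.00167704, -0.00106889, -0.0010305 , -0.00092553,
        0.00019493,  0.00131805]), 'tau': array([ 4.50463340e-03, -5.97765148e+01,  1.61390796e+00, -2.81956851e+01,
        1.28413725e-02,  5.02125462e-03,  3.89918523e-05]), 'tcp_pos': array([ 0.25317095, -0.62514315,  0.23042224]), 'orientation': array([-3.08204578e+00, -6.00448827e-01,  6.42314102e-04]), 'contact_force': array([-0.5111653 ,  0.24477788, -1.04490551]), 'moment': array([-0.01806446, -0.01859663,  0.00051938]), 'gripper_force': 0.0, 'grip_width': 0.08548390778471436}
```

View pics/scene0.png

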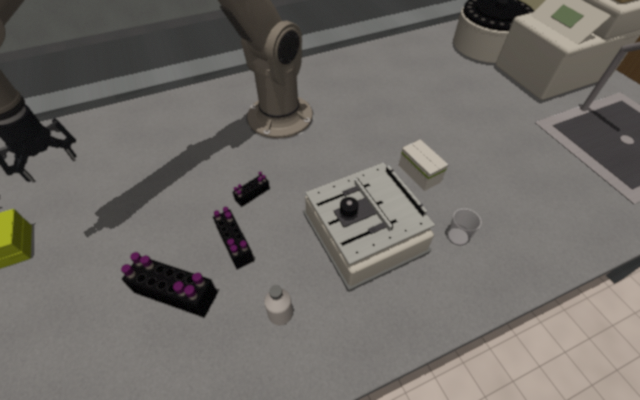

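View pics/top0.png

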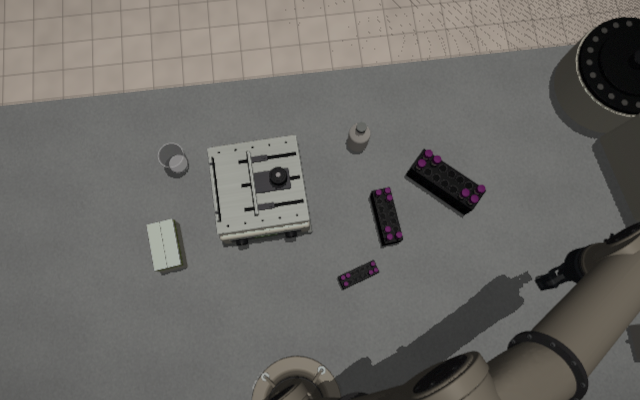

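Racks in the top view are small (358,274), middle (386,216) and large (446,181). The middle one should be 150 mm long, which I'll check by its measured size and in a crop. The fixed bar is at (215,188), the movable bar at (252,182) and the knob at (279,176).

```bash
python3 - <<'E'
from h import *
z=np.load('/tmp/top.npz');im,d=z['im'],z['d'];P=cloud('top',d)
hsv=cv2.cvtColor(im,cv2.COLOR_RGB2HSV)
Z=P[...,2]
for nm,(u0,u1,v0,v1) in dict(small=(330,385,255,295),mid=(365,410,180,250),large=(400,492,143,220)).items():
    s=np.s_[v0:v1,u0:u1]; p=P[s].reshape(-1,3); zz=p[:,2]; print(nm,'zpct',np.percentile(zz,[5,50,80,90,97,99.5]).round(3))
    q=p[(zz>.012)]; print(cv2.minAreaRect(q[:,:2].astype(np.float32)*1000))
    hs=hsv[s].reshape(-1,3); pu=(hs[:,1]>110)&(hs[:,0]>125)&(hs[:,0]<170)&(hs[:,2]>50)
    print(' purple z',np.percentile(p[pu,2],[10,50,90]).round(3), cv2.minAreaRect(p[pu,:2].astype(np.float32)*1000))
    dark=(hs[:,2]<55)&(zz>.045)&(zz<.068); 
    if dark.sum()>5: print(' darktop',cv2.minAreaRect(p[dark,:2].astype(np.float32)*1000),np.median(p[dark,2]))
s=np.s_[125:250,200:320];p=P[s].reshape(-1,3);zz=p[:,2]
q=p[(zz>.112)&(zz<.126)];print('deck',len(q),np.median(q[:,2]),cv2.minAreaRect(q[:,:2].astype(np.float32)*1000))
for nm,(u0,u1,v0,v1) in dict(fence=(205,225,150,225),jaw=(240,262,140,220)).items():
    p=P[v0:v1,u0:u1].reshape(-1,3);q=p[(p[:,2]>.134)&(p[:,2]<.15)];print(nm,len(q),np.median(q[:,2]),cv2.minAreaRect(q[:,:2].astype(np.float32)*1000))
p=P[160:195,262:296].reshape(-1,3);q=p[p[:,2]>.162];print('knob',len(q),np.median(q[:,2]),cv2.minEnclosingCircle(q[:,:2].astype(np.float32)*1000))
for nm,(u,v) in dict(bottle=(361,128),carton=(165,245),beaker=(172,157)).items(): print(nm,P[v,u].round(3))
c=np.hstack([cv2.resize(im[130:300,330:500],(500,500),interpolation=cv2.INTER_CUBIC)]);cv2.imwrite('pics/c1.png',c[:,:,::-1])
E
```

```text
small zpct [-0.006  0.     0.039  0.042  0.058  0.062]
((288.6973571777344, -154.17498779296875), (43.53193283081055, 207.3323974609375), 22.459867477416992)
 purple z [0.041 0.058 0.061] ((308.7620544433594, -200.63937377929688), (29.80316925048828, 97.04915618896484), 17.784692764282227)
 darktop ((306.0719299316406, -198.5126190185547), (30.27606964111328, 92.4952392578125), 16.459951400756836) 0.04935038818222672
mid zpct [-0.005  0.002  0.057  0.06   0.083  0.087]
((352.9618225097656, -228.33932495117188), (131.20419311523438, 385.7441101074219), 56.27232360839844)
 purple z [0.06  0.083 0.086] ((353.7432556152344, -225.10711669921875), (114.73180389404297, 386.6382751464844), 54.75042724609375)
 darktop ((455.1012878417969, -296.4151611328125), (150.68359375, 53.074771881103516), 5.772231101989746) 0.05693962656683087
large zpct [-0.005  0.001  0.076  0.08   0.111  0.116]
((361.76678466796875, -315.9820556640625), (200.78231811523438, 531.9306640625), 47.71670150756836)
 purple z [0.107 0.111 0.115] ((360.1817932128906, -314.7587890625), (187.55874633789062, 528.9959716796875), 47.39640426635742)
 darktop ((506.49884033203125, -446.1313781738281), (196.88206481933594, 4.9065093994140625), 47.408687591552734) 0.05681800319613015
deck 6609 0.11912005167087364 ((566.4351196289062, 40.01325988769531), (236.79946899414062, 240.34475708007812), 2.5394480228424072)
fence 268 0.13876706398945213 ((561.2688598632812, 149.4231719970703), (169.56944274902344, 11.179764747619629), 2.495697498321533)
jaw 246 0.1389126238685286 ((565.2612915039062, 45.67171096801758), (168.2653045654297, 21.987468719482422), 2.3893532752990723)
knob 251 0.17077636736481705 ((410.34521484375, -42.83059310913086), 182.92950439453125)
bottle [ 0.685 -0.251  0.126]
carton [0.438 0.298 0.079]
beaker [0.702 0.285 0.006]
```

View pics/c1.png

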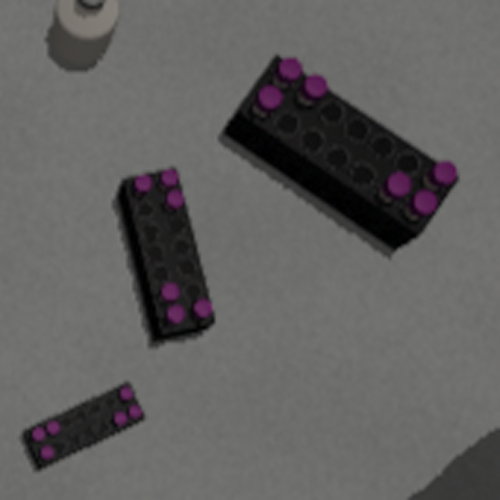

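The crop shows the middle rack at (165,255), measuring 150.7 x 53 mm with its top at 57 mm. That matches rack_mid: centre (0.455,-0.296), long axis +5.8°. The deck yaw is about 2.5°. Moving above the rack now.

```bash
cat >> h.py <<'E'
from scipy.spatial.transform import Rotation as Ro
def plan(x,y,z,yaw):
    "yaw deg of tool x. prints turn needed about the tool (first), then shift cm in the turned tool axes"
    o=monitor.get_obs();R=Ro.from_rotvec(o['orientation'])
    c,s=np.cos(np.radians(yaw)),np.sin(np.radians(yaw))
    T=Ro.from_matrix(np.array([[c,s,0],[s,-c,0],[0,0,-1]]))
    print('t',round(float(o['clock']),2),'turn',(R.inv()*T).as_rotvec().round(3),'shift cm',(T.inv().apply(np.array([x,y,z])-o['tcp_pos'])*100).round(2),'tcp',o['tcp_pos'].round(4),'F',o['contact_force'].round(1),'j7',o['joints'][6].round(2),'w',round(float(o['grip_width']),4))
E
python3 -m crank '[[[0,0,0],[0,0,0.142]],[[0,0,0],[0,0,0.142]],[[2.6,-3.4,0],[0,0,0]],[[2.6,-3.4,0],[0,0,0]],[[2.6,-3.4,0],[0,0,0]]]' 8.5 >/dev/null
python3 -m crank '[[[2.6,-3.4,0],[0,0,0]],[[2.6,-3.4,0],[0,0,0]],[[2.6,-3.4,0],[0,0,0]],[[2.6,-3.4,0],[0,0,0]],[[2.6,-3.4,0],[0,0,0]]]'
python3 -m crank '[[[2.6,-3.4,0],[0,0,0]],[[0,0,0],[0,0,0]],[[0,0,0],[0,0,0]]]'
python3 - <<'E'
from h import *
plan(.455,-.296,.022,5.8)
P=cloud('top',np.load('/tmp/top.npz')['d'])
p=P[160:195,262:296].reshape(-1,3);q=p[(p[:,2]>.165)&(p[:,2]<.18)&(p[:,1]>-.1)];m=np.median(q[:,:2],0);print('knob',m,len(q)); q=q[np.hypot(*(q[:,:2]-m).T)<.03];print(cv2.minEnclosingCircle(q[:,:2].astype(np.float32)*1000),q[:,2].max())
# jaw/fence profile in fence frame
c,s=np.cos(.0436),np.sin(.0436);D=P-np.array([.5615,.1447,.12]);X=D[...,0]*c+D[...,1]*s;Y=-D[...,0]*s+D[...,1]*c
k=(abs(X)<.08)&(abs(X)>.03)&(D[...,2]>.014)&(D[...,2]<.03)
print(np.histogram(Y[k],np.arange(-.14,.03,.004)))
E
```

```text
clock: 1.1
tcp_pos: [0.4334, -0.3324, 0.2311]
orientation: [-3.137, -0.158, 0.001]
contact_force: [0.7, 0.2, -0.2]
grip_width: 0.0852
gripper_force: 0.0
clock: 1.4
tcp_pos: [0.4558, -0.2966, 0.231]
orientation: [-3.137, -0.163, 0.001]
contact_force: [-1.3, -0.6, -0.0]
grip_width: 0.0848
gripper_force: 0.0
t 1.4 turn [-0.     0.     0.002] shift cm [-0.07 -0.07 20.9 ] tcp [ 0.4558 -0.2966  0.231 ] F [-1.3 -0.6 -0. ] j7 -1.03 w 0.0848
knob [ 0.56733405 -0.01850081] 237
((568.56005859375, -17.52887725830078), 22.807973861694336) 0.17866203015957255
(array([ 0,  0,  1,  0,  0,  0,  0,  0,  0,  0, 33, 59, 55,  0,  0,  0,  0,
        0,  0,  0,  0,  0,  0,  0,  0,  0,  0,  0,  0,  0,  0,  0,  0,  0,
       18, 56, 62, 23,  0,  0,  0,  0]), array([-1.40000000e-01, -1.36000000e-01, -1.32000000e-01, -1.28000000e-01,
       -1.24000000e-01, -1.20000000e-01, -1.16000000e-01, -1.12000000e-01,
       -1.08000000e-01, -1.04000000e-01, -1.00000000e-01, -9.60000000e-02,
       -9.20000000e-02, -8.80000000e-02, -8.40000000e-02, -8.00000000e-02,
       -7.60000000e-02, -7.20000000e-02, -6.80000000e-02, -6.40000000e-02,
       -6.00000000e-02, -5.60000000e-02, -5.20000000e-02, -4.80000000e-02,
       -4.40000000e-02, -4.00000000e-02, -3.60000000e-02, -3.20000000e-02,
       -2.80000000e-02, -2.40000000e-02, -2.00000000e-02, -1.60000000e-02,
       -1.20000000e-02, -8.00000000e-03, -4.00000000e-03,  1.11022302e-16,
        4.00000000e-03,  8.00000000e-03,  1.20000000e-02,  1.60000000e-02,
        2.00000000e-02,  2.40000000e-02,  2.80000000e-02]))
```

```bash
python3 -m crank '[[[0,0,4.5],[0,0,0]],[[0,0,4.5],[0,0,0]],[[0,0,4.5],[0,0,0]],[[-0.07,-0.07,4.5],[0,0,0]],[[0,0,2.9],[0,0,0]]]' >/dev/null
python3 -m crank '[[[0,0,0],[0,0,0]],[[0,0,0],[0,0,0]],[[0,0,0],[0,0,0]]]' 4.5 40
python3 -m crank '[[[0,0,0],[0,0,0]],[[0,0,0],[0,0,0]],[[0,0,0],[0,0,0]],[[0,0,0],[0,0,0]]]'
python3 -m crank '[[[0,0,-2],[0,0,0]],[[0,0,-2],[0,0,0]],[[0,0,0],[0,0,0]],[[0,0,0],[0,0,0]]]'
python3 - <<'E'
from h import *
plan(.563,.1,.25,2.5); grab('scene','g1.png')
E
```

```text
clock: 2.2
tcp_pos: [0.4555, -0.2985, 0.0241]
orientation: [3.136, 0.156, 0.004]
contact_force: [0.0, -1.1, -2.5]
grip_width: 0.0513
gripper_force: 44.3
clock: 2.6
tcp_pos: [0.4553, -0.2976, 0.0236]
orientation: [3.136, 0.158, 0.002]
contact_force: [-2.7, -0.9, 7.6]
grip_width: 0.0513
gripper_force: 45.5
clock: 3.0
tcp_pos: [0.4548, -0.297, 0.0623]
orientation: [3.137, 0.158, 0.001]
contact_force: [-0.2, 0.2, -1.9]
grip_width: 0.0516
gripper_force: 44.5
t 3.0 turn [ 0.    -0.001  0.057] shift cm [ 12.54 -39.19 -18.77] tcp [ 0.4548 -0.297   0.0623] F [-0.2  0.2 -1.9] j7 -1.05 w 0.0516
```

View pics/g1.png

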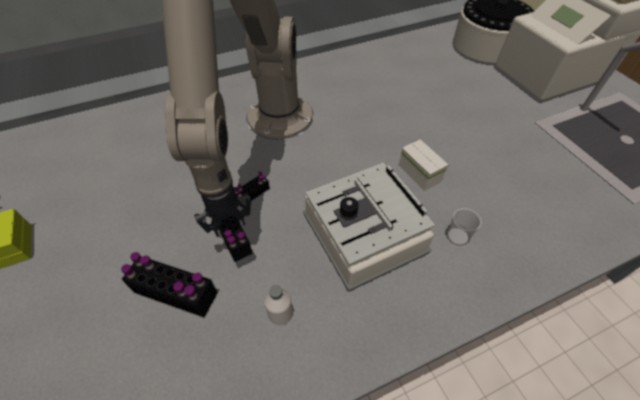

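The rack is held upright at (235,240). Lifting it and carrying it over the shaker.

```bash
python3 -m crank '[[[0,0,-3],[0,0,0]],[[0,0,-4.5],[0,0,0]],[[0,0,-4.5],[0,0,0]],[[0,0,-4.5],[0,0,0]],[[0,0,-2.3],[0,0,0.057]]]' >/dev/null
python3 -m crank '[[[0.5,-1.6,0],[0,0,0]],[[1.1,-3.4,0],[0,0,0]],[[1.1,-3.4,0],[0,0,0]],[[1.1,-3.4,0],[0,0,0]],[[1.1,-3.4,0],[0,0,0]]]' >/dev/null
python3 -m crank '[[[1.1,-3.4,0],[0,0,0]],[[1.1,-3.4,0],[0,0,0]],[[1.1,-3.4,0],[0,0,0]],[[1.1,-3.4,0],[0,0,0]],[[1.1,-3.4,0],[0,0,0]]]' >/dev/null
python3 -m crank '[[[1.1,-3.4,0],[0,0,0]],[[1.1,-3.4,0],[0,0,0]],[[0.5,-1.6,0],[0,0,0]],[[0,0,0],[0,0,0]],[[0,0,0],[0,0,0]]]'
python3 - <<'E'
from h import *
plan(.5634,.1007,.1436,2.5)
im,d=grab('top','p1.png');P=cloud('top',d)
c,s=np.cos(.0436),np.sin(.0436);D=P-np.array([.5615,.1447,.12]);X=D[...,0]*c+D[...,1]*s;Y=-D[...,0]*s+D[...,1]*c
hsv=cv2.cvtColor(im,cv2.COLOR_RGB2HSV)
k=(hsv[...,0]>125)&(hsv[...,0]<170)&(hsv[...,1]>110)&(hsv[...,2]>40)&(abs(Y+.05)<.08)&(abs(X)<.12)
q=np.stack([X[k],Y[k],D[...,2][k]],1);print('caps',q.min(0),q.max(0),cv2.minAreaRect(q[:,:2].astype(np.float32)*1000))
E
```

```text
clock: 5.05
tcp_pos: [0.5672, 0.1134, 0.2491]
orientation: [3.14, 0.069, -0.003]
contact_force: [0.3, -1.0, -2.3]
grip_width: 0.0515
gripper_force: 44.3
t 5.05 turn [ 0.001  0.002 -0.   ] shift cm [-0.44  1.25 10.55] tcp [0.5672 0.1134 0.2491] F [ 0.3 -1.  -2.3] j7 -1.93 w 0.0515Traceback (most recent call last):
  File "<stdin>", line 7, in <module>
    return umr_minimum(a, axis, None, out, keepdims, initial, where)
ValueError: zero-size array to reduction operation minimum which has no identity
```

```bash
python3 -m crank '[[[-0.44,1.25,0],[0,0,0]],[[0,0,3],[0,0,0]],[[0,0,4.5],[0,0,0]],[[0,0,0],[0,0,0]],[[0,0,0],[0,0,0]]]'
python3 - <<'E'
from h import *
plan(.5634,.1007,.1436,2.5)
a,_=grab('scene');b,_=grab('top')
c=np.hstack([cv2.resize(a[130:290,280:460],(400,356)),cv2.resize(b[110:270,170:350],(400,356))]);cv2.imwrite('pics/p2.png',c[:,:,::-1])
E
```

```text
clock: 5.6
tcp_pos: [0.5635, 0.0999, 0.1755]
orientation: [3.14, 0.066, -0.003]
contact_force: [0.5, 0.3, -2.2]
grip_width: 0.0515
gripper_force: 44.2
t 5.6 turn [ 0.001  0.002 -0.002] shift cm [-0.   -0.08  3.19] tcp [0.5635 0.0999 0.1755] F [ 0.5  0.3 -2.2] j7 -1.93 w 0.0515
```

View pics/p2.png

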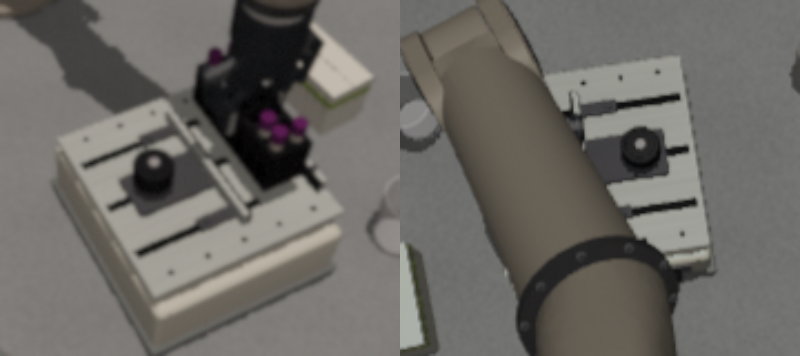

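The rack hangs upright between the bars (left panel around (265,145)). Lowering it.

```bash
python3 -m crank '[[[0,-0.08,1.5],[0,0,0]],[[0,0,1],[0,0,0]],[[0,0,0.4],[0,0,0]],[[0,0,0],[0,0,0]],[[0,0,0],[0,0,0]]]'
python3 -m crank '[[[0,0,0.1],[0,0,0]],[[0,0,0.1],[0,0,0]],[[0,0,0.1],[0,0,0]],[[0,0,0],[0,0,0]],[[0,0,0],[0,0,0]]]'
```

```text
clock: 6.2
tcp_pos: [0.5639, 0.1025, 0.1463]
orientation: [-3.141, -0.069, 0.0]
contact_force: [0.7, 0.1, -2.3]
grip_width: 0.0512
gripper_force: 44.4
clock: 6.7
tcp_pos: [0.5641, 0.1025, 0.1437]
orientation: [-3.141, -0.069, -0.001]
contact_force: [-0.4, 0.3, 1.1]
grip_width: 0.0514
gripper_force: 44.7
```

```bash
python3 -m crank '[[[0,0,0.07],[0,0,0]],[[0,0,0],[0,0,0]]]'
python3 -m crank '[[[0,0,0],[0,0,0]],[[0,0,0],[0,0,0]],[[0,0,0],[0,0,0]],[[0,0,0],[0,0,0]]]' 6.6
python3 -m crank '[[[0,0,-2],[0,0,0]],[[0,0,-4.5],[0,0,0]],[[0,0,-4],[0,0,0]],[[0,0,0],[0,0,0]]]'
python3 - <<'E'
from h import *
plan(.568,-.018,.25,2.5)
a,d=grab('scene')
c=cv2.resize(a[130:290,280:460],(720,640))[:600];cv2.imwrite('pics/p3.png',c[:,:,::-1])
o=monitor.get_obs();print(o['joints'].round(2))
E
```

```text
clock: 6.9
tcp_pos: [0.5641, 0.1025, 0.1437]
orientation: [3.141, 0.069, 0.001]
contact_force: [-2.5, -0.7, 6.3]
grip_width: 0.0512
gripper_force: 45.6
clock: 7.3
tcp_pos: [0.5639, 0.1024, 0.1425]
orientation: [-3.141, -0.069, -0.0]
contact_force: [0.0, 0.3, -0.6]
grip_width: 0.0658
gripper_force: 0.0
clock: 7.7
tcp_pos: [0.5672, 0.1036, 0.2536]
orientation: [-3.139, -0.069, -0.016]
contact_force: [0.9, 0.5, 0.1]
grip_width: 0.066
gripper_force: 0.0
t 7.7 turn [-0.002 -0.01   0.   ] shift cm [-0.45 12.15  0.36] tcp [0.5672 0.1036 0.2536] F [0.9 0.5 0.1] j7 -1.91 w 0.066
[-0.05  0.31 -0.3   1.77  0.1   1.07 -1.91]
```

View pics/p3.png

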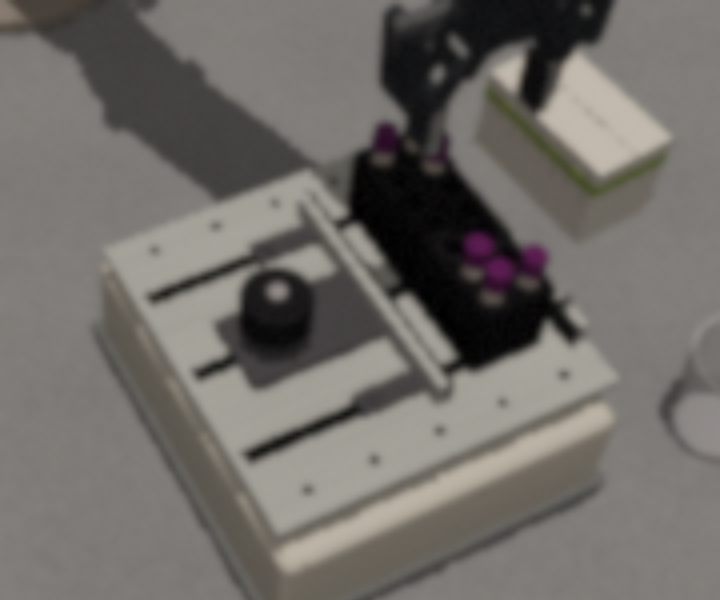

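The rack stands upright and parallel between the bars, with caps at (385,140) and (500,265). Next I go above the knob and unwind the wrist so one grip can cover the full 5 rad.

```bash
python3 -m crank '[[[-0.15,4,0],[0,-0.01,0]],[[-0.15,4,0],[0,0,0]],[[-0.15,4.1,0],[0,0,0]],[[0,0,0],[0,0,-0.1]],[[0,0,0],[0,0,-0.15]]]' 8.5 >/dev/null
python3 -m crank '[[[0,0,0],[0,0,-0.15]],[[0,0,0],[0,0,-0.15]],[[0,0,0],[0,0,-0.15]],[[0,0,0],[0,0,-0.15]],[[0,0,0],[0,0,-0.15]]]' >/dev/null
python3 -m crank '[[[0,0,0],[0,0,-0.15]],[[0,0,0],[0,0,-0.15]],[[0,0,0],[0,0,-0.15]],[[0,0,0],[0,0,-0.15]],[[0,0,0],[0,0,-0.15]]]' >/dev/null
python3 -m crank '[[[0,0,0],[0,0,-0.15]],[[0,0,0],[0,0,-0.15]],[[0,0,0],[0,0,-0.15]],[[0,0,0],[0,0,-0.15]],[[0,0,0],[0,0,-0.15]]]' 
python3 - <<'E'
from h import *
plan(.568,-.018,.14,248.9)
print(monitor.get_obs()['joints'].round(2))
E
```

```text
clock: 9.75
tcp_pos: [0.5638, -0.0188, 0.246]
orientation: [-0.912, -2.994, 0.006]
contact_force: [-0.2, 0.0, 0.1]
grip_width: 0.0848
gripper_force: 0.0
t 9.75 turn [ 0.004 -0.014 -1.794] shift cm [-0.22 -0.36 10.6 ] tcp [ 0.5638 -0.0188  0.246 ] F [-0.2  0.   0.1] j7 0.68 w 0.0848
[ 0.47  0.37 -0.69  1.76  0.25  1.12  0.68]
```

```bash

python3 -m crank '[[[0,0,0],[0,0,-0.15]],[[0,0,0],[0,0,-0.15]],[[0,0,0],[0,0,-0.15]],[[0,0,0],[0,0,-0.15]],[[0,0,0],[0,0,-0.15]]]' >/dev/null
python3 -m crank '[[[0,0,0],[0,0,-0.15]],[[0,0,0],[0,0,-0.15]],[[0,0,0],[0,0,-0.15]],[[0,0,0],[0,0,-0.15]],[[0,0,0],[0,0,-0.15]]]' >/dev/null
python3 -m crank '[[[0,0,0],[0,0,-0.15]],[[0,0,0],[0,0,-0.15]],[[0,0,0],[0,0,0]],[[0,0,0],[0,0,0]]]' >/dev/null
python3 - <<'E'
from h import *
plan(.568,-.018,.14,248.9)
print(monitor.get_obs()['joints'].round(2))
im,d=grab('scene');P=cloud('scene',d)
k=(abs(P[...,0]-.568)<.04)&(abs(P[...,1]+.018)<.04)&(P[...,2]>.150)&(P[...,2]<.19)
q=P[k];print(len(q),q.min(0),q.max(0),np.median(q,0))
E
```

```text
t 11.15 turn [ 0.011 -0.004 -0.004] shift cm [-0.21 -0.33 10.66] tcp [ 0.5642 -0.0187  0.2466] F [ 0.2 -0.2 -0.1] j7 2.3 w 0.085
[ 0.72  0.49 -1.07  1.75  0.45  1.19  2.3 ]
310 [ 0.54919873 -0.04372771  0.1500841 ] [0.5949589  0.00142668 0.17510473] [ 0.5773523  -0.02428455  0.17123904]
```

```bash
python3 -m crank '[[[-0.14,-0.56,3],[0.011,-0.004,0]],[[0,0,4],[0,0,0]],[[0,0,2.5],[0,0,0]],[[0,0,1.3],[0,0,0]],[[0,0,0],[0,0,0]]]'
python3 -c "
from h import *;plan(.570,-.0195,.138,248.9)"
```

```text
clock: 11.7
tcp_pos: [0.5693, -0.0195, 0.1382]
orientation: [1.775, -2.591, -0.0]
contact_force: [-0.4, -0.4, 0.2]
grip_width: 0.0852
gripper_force: 0.0
t 11.7 turn [ 0.001 -0.001 -0.001] shift cm [-0.03 -0.07  0.02] tcp [ 0.5693 -0.0195  0.1382] F [-0.4 -0.4  0.2] j7 2.19 w 0.0852
```

```bash
python3 -m crank '[[[0,0,0],[0,0,0]],[[0,0,0],[0,0,0]],[[0,0,0],[0,0,0]],[[0,0,0],[0,0,0]],[[0,0,0],[0,0,0]]]' 3.6 50
python3 - <<'E'
from h import *
o=monitor.get_obs();print(o['moment'])
# fence +y direction in tool axes
R=Ro.from_rotvec(o['orientation']);print(R.inv().apply([-.0436,.999,0]).round(3)); plan(.5665-.0436*.036,-.0195+.036,.138,248.9)
E
```

```text
clock: 12.2
tcp_pos: [0.5704, -0.0193, 0.1412]
orientation: [-1.776, 2.59, -0.004]
contact_force: [-5.0, -0.3, 8.2]
grip_width: 0.0427
gripper_force: 49.6
[-0.10233048  0.85376788  0.06398685]
[-0.916  0.401 -0.002]
t 12.2 turn [-0.003 -0.    -0.001] shift cm [-3.14  1.8   0.32] tcp [ 0.5704 -0.0193  0.1412] F [-5.  -0.3  8.2] j7 2.2 w 0.0427
```

```bash
python3 -m crank '[[[0,0,-0.3],[0,0,0]],[[-0.458,0.2,0],[0,0,0]],[[-0.458,0.2,0],[0,0,0]],[[-0.458,0.2,0],[0,0,0]],[[-0.458,0.2,0],[0,0,0]]]'
python3 -m crank '[[[-0.458,0.2,0],[0,0,0]],[[-0.458,0.2,0],[0,0,0]],[[0,0,0],[0,0,0]],[[0,0,0],[0,0,0]]]'
python3 -m crank '[[[-0.183,0.08,0],[0,0,0]],[[-0.183,0.08,0],[0,0,0]],[[0,0,0],[0,0,0]]]'
python3 - <<'E'
from h import *
plan(.5665-.0436*.036,-.0195+.036,.138,248.9)
E
```

```text
clock: 12.7
tcp_pos: [0.5694, 0.0004, 0.142]
orientation: [-1.776, 2.591, -0.003]
contact_force: [5.3, -2.3, -14.3]
grip_width: 0.0426
gripper_force: 55.3
clock: 13.1
tcp_pos: [0.5689, 0.011, 0.142]
orientation: [-1.777, 2.59, -0.002]
contact_force: [3.8, -1.2, -14.6]
grip_width: 0.0425
gripper_force: 55.2
clock: 13.4
tcp_pos: [0.5688, 0.0141, 0.142]
orientation: [-1.776, 2.591, -0.003]
contact_force: [4.9, -2.8, -15.0]
grip_width: 0.0427
gripper_force: 55.2
t 13.4 turn [-0.002 -0.001 -0.001] shift cm [-0.08  0.44  0.4 ] tcp [0.5688 0.0141 0.142 ] F [  4.9  -2.8 -15. ] j7 2.14 w 0.0427
```

```bash
for i in 1; do python3 -m crank '[[[-0.092,0.04,0.1],[0,0,0]],[[0,0,0.1],[0,0,0]]]'
python3 -m crank '[[[-0.092,0.04,0],[0,0,0]],[[0,0,0],[0,0,0]]]'
python3 -m crank '[[[-0.092,0.04,0],[0,0,0]],[[0,0,0],[0,0,0]]]'
python3 -m crank '[[[-0.092,0.04,0],[0,0,0]],[[0,0,0],[0,0,0]]]'; done | grep -E 'tcp|contact'
```

```text
tcp_pos: [0.5689, 0.0156, 0.1413]
contact_force: [-0.9, -4.5, 3.8]
tcp_pos: [0.5688, 0.0172, 0.1414]
contact_force: [-2.0, -3.3, 2.8]
tcp_pos: [0.5688, 0.0174, 0.1413]
contact_force: [-2.5, -4.7, 6.4]
tcp_pos: [0.5688, 0.0174, 0.1412]
contact_force: [-2.2, -6.2, 7.4]
```

```bash
python3 -m crank '[[[-0.183,0.08,0],[0,0,0]],[[0,0,0],[0,0,0]],[[0,0,0],[0,0,0]]]' | grep -E 'tcp|contact'
python3 - <<'E'
from h import *
a,d=grab('scene');P=cloud('scene',d)
c,s=np.cos(.0436),np.sin(.0436);D=P-np.array([.5615,.1447,.12]);X=D[...,0]*c+D[...,1]*s;Y=-D[...,0]*s+D[...,1]*c
k=(abs(X)<.075)&(D[...,2]>.05)&(D[...,2]<.062)&(Y>-.07)&(Y<.02)&(a.max(-1)<50)
print('rack top Y',np.percentile(Y[k],[2,98]),'X',np.percentile(X[k],[2,98]),k.sum())
k=(abs(X)<.085)&(D[...,2]>.016)&(D[...,2]<.023)&(Y>-.09)&(Y<-.04)&(a.min(-1)>70)
print('jaw top Y',np.percentile(Y[k],[5,95]),k.sum())
c=cv2.resize(a[130:290,280:460],(720,640))[:600];cv2.imwrite('pics/p4.png',c[:,:,::-1])
E
```

```text
tcp_pos: [0.5689, 0.0176, 0.1412]
contact_force: [-2.3, -10.8, 9.4]
rack top Y [-0.05521228 -0.0077301 ] X [-0.04935542  0.07358097] 602
jaw top Y [-0.06515136 -0.05577712] 164
```

View pics/p4.png

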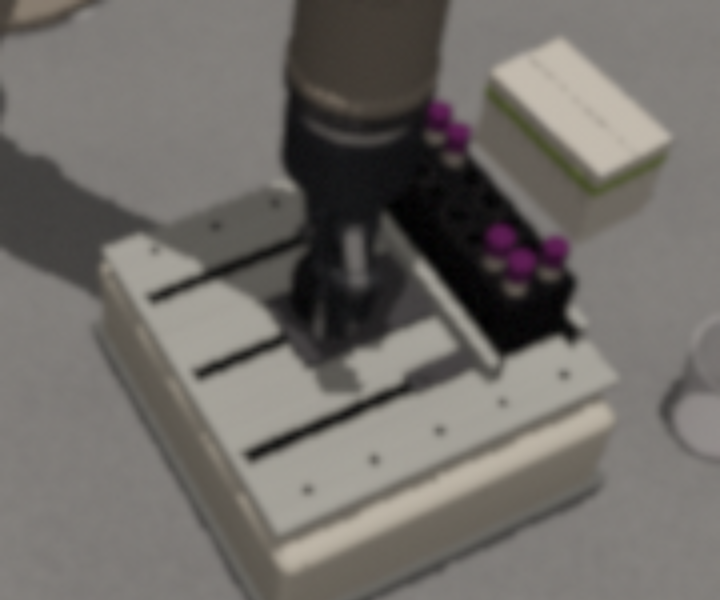

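The movable bar is against the rack (bar end near (490,365), rack beside it), and the fence reaction of 11 N shows it is snug. Turning the knob clockwise.

```bash

python3 -m crank '[[[0,0,0.014],[0,0,0.15]],[[0,0,0.014],[0,0,0.15]],[[0,0,0.014],[0,0,0.15]],[[0,0,0.014],[0,0,0.15]],[[0,0,0.014],[0,0,0.15]]]' - 70
python3 -m crank '[[[0,0,0.014],[0,0,0.15]],[[0,0,0.014],[0,0,0.15]],[[0,0,0.014],[0,0,0.15]],[[0,0,0.014],[0,0,0.15]],[[0,0,0.014],[0,0,0.15]]]' 
python3 -c "
from h import *;plan(.5688,.0176,.14,248.9);o=monitor.get_obs();print(o['joints'].round(2),o['moment'])"
```

```text
clock: 15.05
tcp_pos: [0.5691, 0.0172, 0.1406]
orientation: [-0.691, 3.064, -0.009]
contact_force: [-1.6, -10.3, 7.5]
grip_width: 0.0423
gripper_force: 69.7
clock: 15.55
tcp_pos: [0.5689, 0.0167, 0.1399]
orientation: [0.479, 3.102, -0.009]
contact_force: [-1.4, -11.9, 7.3]
grip_width: 0.042
gripper_force: 69.8
t 15.55 turn [-7.000e-03 -1.000e-03 -1.509e+00] shift cm [-0.08  0.04 -0.01] tcp [0.5689 0.0167 0.1399] F [ -1.4 -11.9   7.3] j7 0.81 w 0.042
[ 0.35  0.48 -0.63  1.87  0.37  0.91  0.81] [-2.69265689  0.47831241  0.13119384]
```

```bash

python3 -m crank '[[[0,0,0.014],[0,0,0.15]],[[0,0,0.014],[0,0,0.15]],[[0,0,0.014],[0,0,0.15]],[[0,0,0.014],[0,0,0.15]],[[0,0,0.014],[0,0,0.15]]]' >/dev/null
python3 -m crank '[[[0,0,0.014],[0,0,0.15]],[[0,0,0.014],[0,0,0.15]],[[0,0,0.014],[0,0,0.15]],[[0,0,0.014],[0,0,0.15]],[[0,0,0.014],[0,0,0.15]]]' 
python3 -m crank '[[[0,0,0.014],[0,0,0.15]],[[0,0,0.014],[0,0,0.15]],[[0,0,0.014],[0,0,0.15]],[[0,0,0.014],[0,0,0.15]],[[0,0,0.014],[0,0,0.15]]]' 
python3 -c "
from h import *;plan(.5688,.0176,.14,248.9);o=monitor.get_obs();print(o['joints'].round(2),o['moment'])"
```

```text
clock: 16.55
tcp_pos: [0.5682, 0.0167, 0.1387]
orientation: [2.463, 1.942, -0.004]
contact_force: [-4.8, -12.2, 12.0]
grip_width: 0.0419
gripper_force: 70.3
clock: 17.05
tcp_pos: [0.577, 0.0233, 0.1393]
orientation: [2.999, 0.921, 0.032]
contact_force: [27.1, -0.1, -14.3]
grip_width: 0.0417
gripper_force: 72.7
t 17.05 turn [-0.019 -0.02   2.535] shift cm [ 0.83  0.56 -0.07] tcp [0.577  0.0233 0.1393] F [ 27.1  -0.1 -14.3] j7 -1.19 w 0.0417
[-0.04  0.42 -0.13  1.89  0.08  0.82 -1.19] [ 0.44761373 -6.11730723  2.03523213]
```

Moment rose to 2 Nm and the TCP shifted 10 mm, so the knob probably hit its stop early (it may not have started at 0). I'll release, look, and regrip to check.

```bash

python3 -m crank '[[[0,0,0],[0,0,0]],[[0,0,0],[0,0,0]],[[0,0,0],[0,0,0]],[[0,0,0],[0,0,0]]]' 8 50
python3 -m crank '[[[0,0,-3.5],[0,0,0]],[[0,0,-4.5],[0,0,0]],[[0,0,-2.5],[0,0,0]],[[0,0,0],[0,0,0]]]'
python3 - <<'E'
from h import *
print(monitor.get_obs()['joints'].round(2))
a,d=grab('scene');P=cloud('scene',d)
k=(abs(P[...,0]-.567)<.045)&(abs(P[...,1]-.018)<.04)&(P[...,2]>.150)&(P[...,2]<.185)&(a.max(-1)<120)
q=P[k];print('knob',len(q),q.min(0),q.max(0),np.percentile(q[:,2],[50,75,90]))
c,s=np.cos(.0436),np.sin(.0436);D=P-np.array([.5615,.1447,.12]);X=D[...,0]*c+D[...,1]*s;Y=-D[...,0]*s+D[...,1]*c
k=(abs(X)<.085)&(D[...,2]>.016)&(D[...,2]<.023)&(Y>-.09)&(Y<-.04)&(a.min(-1)>70)
print('jaw top Y',np.percentile(Y[k],[5,95]),k.sum())
c=cv2.resize(a[130:290,280:460],(720,640))[:600];cv2.imwrite('pics/p5.png',c[:,:,::-1])
plan(.5685,.0176,.135,180)
E
```

```text
clock: 17.45
tcp_pos: [0.5679, 0.0209, 0.1367]
orientation: [3.003, 0.92, 0.001]
contact_force: [0.3, 0.0, 0.4]
grip_width: 0.0798
gripper_force: 0.0
clock: 17.85
tcp_pos: [0.5705, 0.021, 0.2463]
orientation: [3.002, 0.919, 0.014]
contact_force: [0.9, -0.5, 0.1]
grip_width: 0.0801
gripper_force: 0.0
[-0.03  0.29 -0.14  1.79  0.05  1.05 -1.17]
knob 287 [ 0.54909356 -0.00700672  0.15006685] [0.59223061 0.036886   0.17467562] [0.16841825 0.17006597 0.17122737]
jaw top Y [-0.06518029 -0.05593804] 196
t 17.9 turn [ 7.000e-03  2.000e-03 -2.548e+00] shift cm [ 0.06 -0.32 10.88] tcp [0.5691 0.0208 0.2438] F [ 0.5  0.1 -1.2] j7 -1.17 w 0.0801
```

View pics/p5.png

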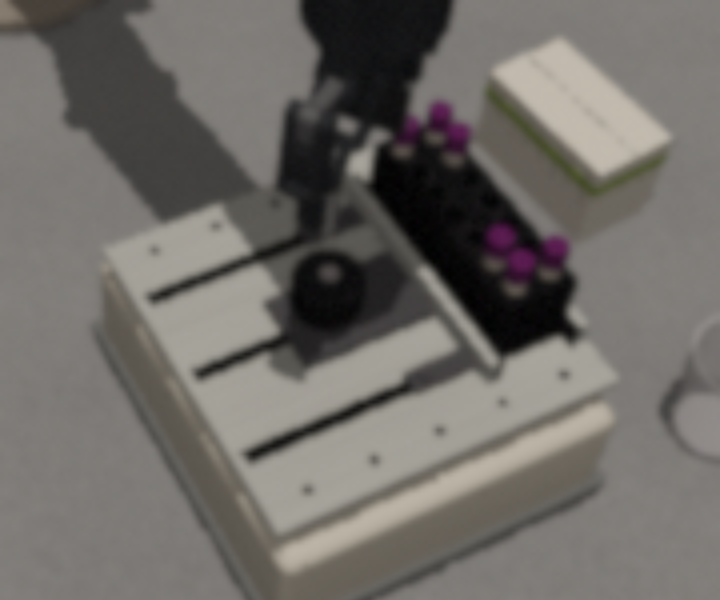

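The rack is still snug. The knob at (328,290) has dropped about 3 mm, to the expected tight height. Regripping to confirm the stop with a short, monitored turn.

```bash

python3 -m crank '[[[-0.27,0.34,3.5],[0,0,0]],[[0,0,4.2],[0,0,0]],[[0,0,2.4],[0,0,0]],[[0,0,0.4],[0,0,0]],[[0,0,0],[0,0,0]]]' 8.5 50 >/dev/null
python3 -m crank '[[[0,0,0],[0,0,0]],[[0,0,0],[0,0,0]],[[0,0,0],[0,0,0]],[[0,0,0],[0,0,0]],[[0,0,0],[0,0,0]]]' 3.6 50
python3 -c "
from h import *;plan(.5688,.0176,.14,34);o=monitor.get_obs();print(o['moment'])"
python3 -m crank '[[[0,0,0],[0,0,0.06]],[[0,0,0],[0,0,0]]]' >/dev/null
python3 -c "
from h import *;plan(.5688,.0176,.14,34);o=monitor.get_obs();print(o['moment'])"
python3 -m crank '[[[0,0,0],[0,0,0.06]],[[0,0,0],[0,0,0]]]' >/dev/null
python3 -c "
from h import *;plan(.5688,.0176,.14,34);o=monitor.get_obs();print(o['moment'])"
```

```text
clock: 18.9
tcp_pos: [0.5687, 0.0164, 0.1386]
orientation: [3.003, 0.919, 0.005]
contact_force: [-2.4, 0.1, 5.7]
grip_width: 0.0428
gripper_force: 49.9
t 18.9 turn [ 0.002 -0.003  0.   ] shift cm [ 0.07 -0.09 -0.14] tcp [0.5687 0.0164 0.1386] F [-2.4  0.1  5.7] j7 -1.18 w 0.0428
[0.03524654 0.42309816 0.07757709]
t 19.1 turn [ 0.003 -0.002 -0.058] shift cm [ 0.07 -0.09 -0.14] tcp [0.5687 0.0165 0.1386] F [-1.2 -0.1  5.4] j7 -1.23 w 0.0428
[-0.18249905  0.44652479  1.14788666]
t 19.3 turn [ 0.003 -0.003 -0.117] shift cm [ 0.03 -0.09 -0.15] tcp [0.569  0.0167 0.1385] F [-1.2 -0.1  6.6] j7 -1.29 w 0.0425
[-0.02444152  0.27416247  1.00796577]
```

The moment went straight past 1 Nm, where free turning took 0.13, so the knob is at its stop. Releasing and retreating.

```bash

python3 -m crank '[[[0,0,0],[0,0,0]],[[0,0,0],[0,0,0]],[[0,0,0],[0,0,0]],[[0,0,0],[0,0,0]]]' 8.5
python3 -m crank '[[[0,0,-3],[0,0,0]],[[0,0,-4.5],[0,0,0]],[[0,0,-4.5],[0,0,0]],[[0,0,0],[0,0,0]],[[0,0,0],[0,0,0]]]'
python3 - <<'E'
from h import *
a,d=grab('scene')
cv2.imwrite('pics/p6.png',cv2.resize(a[110:310,240:500],(780,600))[:,:,::-1])
P=cloud('scene',d)
c,s=np.cos(.0436),np.sin(.0436);D=P-np.array([.5615,.1447,.12]);X=D[...,0]*c+D[...,1]*s;Y=-D[...,0]*s+D[...,1]*c
hsv=cv2.cvtColor(a,cv2.COLOR_RGB2HSV)
k=(hsv[...,0]>125)&(hsv[...,0]<170)&(hsv[...,1]>110)&(hsv[...,2]>40)&(abs(Y+.03)<.04)&(abs(X)<.12)&(D[...,2]>.07)
print('caps X',X[k].min(),X[k].max(),'Y',Y[k].min(),Y[k].max())
E
```

```text
clock: 19.7
tcp_pos: [0.568, 0.016, 0.1369]
orientation: [3.053, 0.736, 0.002]
contact_force: [0.2, 0.6, 0.1]
grip_width: 0.0853
gripper_force: 0.0
clock: 20.2
tcp_pos: [0.5685, 0.0162, 0.2581]
orientation: [3.053, 0.737, 0.006]
contact_force: [-0.2, 0.3, -1.2]
grip_width: 0.0853
gripper_force: 0.0
caps X -0.06292519100421896 0.07277057224395814 Y -0.04980122666730288 -0.011974260364281402
```

View pics/p6.png

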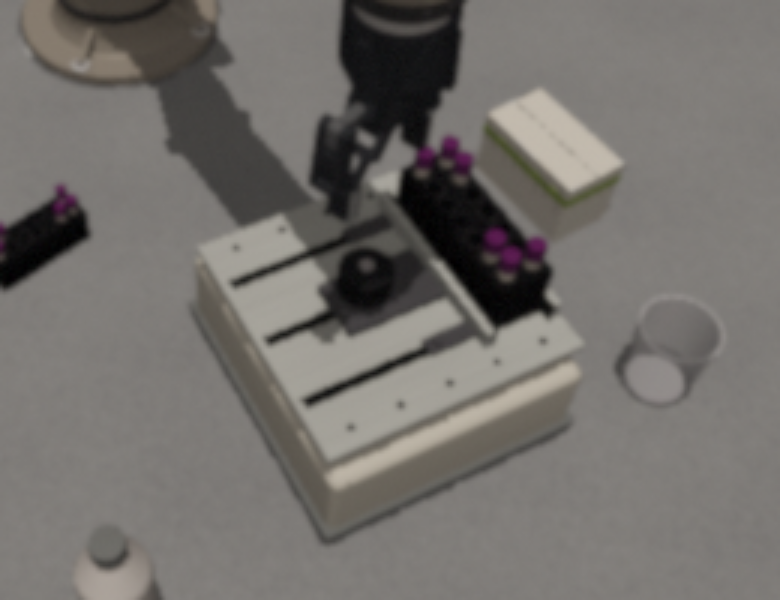

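The rack (475,235) stands centred and snug between the bars. The knob (365,278) is down and clear of the gripper, and the carton, beaker and bottle are undisturbed.

```bash
python3 -c "
from bench import r;print(r.hand_in())"
```

```text
the job is handed in; nothing more can be done
None
```

I handed the job in at about 20 s: the middle rack stands upright, centred along the bars and snug between them, the knob is screwed down to its stop, and the carton, bottle and beaker look undisturbed; the hand-in gave no verdict.

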